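Index the tilted parts carousel and put the trim wedge away

TASK

A trim wedge lies on the dark work mat. Pull out the sprung centre knob of the tilted parts carousel, turn it until the bin of that wedge's colour stands at the front (the lowest place, over the white mark) and let the knob snap fully home in its notch; then lay the wedge flat on its sole in that bin. Leave the other wedges and everything else on the bench where they are.

Things in the scene. Friction and masses are not known exactly. Their poses are not given: they have to be found in the camera images.
- knob_grip (a point): Grip point of the carousel's black bar knob. Bar 64 mm long (x), 20 mm wide (y: grip across this), 40 mm high; point on its axis, 16 mm below its top. z: common axis of knob and carousel, out of the knob, leaning 30 degrees from vertical to the stand's front. Steel crown below: 108 mm across, top 28 mm under this point, nine radial notches; an orange key on the knob points to -x and sits in one.
- knob (a joint): How far the knob is pulled out along its axis, m: 0 = fully home, key in a notch, carousel locked; from about 0.012 the key clears the crown and knob and carousel turn together freely; stop at 0.022. A spring pulls it home: 6 N at 0, 16 N at the stop. The key centres itself if let go within about 5 degrees of a notch.
- carousel (a joint): Turn of carousel and knob about the axis (knob_grip z), rad, positive anticlockwise seen from the knob's side; starts at 0, stops at +-1.75. Notches every 0.698. Bin at the front (the lowest side, over the white mark on the stand's foot): red at -1.396, blue at -0.698, plain grey at 0, yellow at 0.698, green at 1.396.
- stand: Grey fixed stand, foot to 0.2 m before its origin; origin on the table under the carousel's centre; front (-x) marked white. It carries a 380 mm disc with nine sector bins: disc centre (bin floor level) 135 mm above this origin, axis leaning 30 degrees to -x, lowest rim about 35 mm, highest 250 mm above the table. The knob grip is 80 mm out along the axis from the disc centre.
- mat: Dark grey flat work mat, 170 x 130 mm (x, y), 1.4 mm thick; origin at its centre. The one wedge within 50 mm of it is the one to put away.
- bin_red (a point): Centre of the floor of the red bin (floor and outer rim red), 126 mm from the carousel's axis; it rides with the carousel. z: the carousel's axis, outward (the bin floor's normal). The bin reaches from 62 to 186 mm from the axis and is 42 mm wide at its inner and 130 mm at its outer end (88 mm here); its walls are 22 mm high and 4 mm thick.
- bin_blue (a point): Centre of the floor of the blue bin (floor and outer rim blue), 126 mm from the carousel's axis; it rides with the carousel. z: the carousel's axis, outward (the bin floor's normal). The bin reaches from 62 to 186 mm from the axis and is 42 mm wide at its inner and 130 mm at its outer end (88 mm here); its walls are 22 mm high and 4 mm thick.
- bin_yellow (a point): Centre of the floor of the yellow bin (floor and outer rim yellow), 126 mm from the carousel's axis; it rides with the carousel. z: the carousel's axis, outward (the bin floor's normal). The bin reaches from 62 to 186 mm from the axis and is 42 mm wide at its inner and 130 mm at its outer end (88 mm here); its walls are 22 mm high and 4 mm thick.
- bin_green (a point): Centre of the floor of the green bin (floor and outer rim green), 126 mm from the carousel's axis; it rides with the carousel. z: the carousel's axis, outward (the bin floor's normal). The bin reaches from 62 to 186 mm from the axis and is 42 mm wide at its inner and 130 mm at its outer end (88 mm here); its walls are 22 mm high and 4 mm thick.
- wedge_red: Red plastic trim wedge, 92 mm long (x), 28 mm wide (y), 34 mm high, about 70 g; origin at the centre of its flat sole, z up. The full-height block spans x -46 to +14 mm (grip it across y at x = -12 mm), the low sloping tip lies to +x. One of four; one lies on the mat, the others elsewhere on the bench.
- wedge_blue: Blue plastic trim wedge, 92 mm long (x), 28 mm wide (y), 34 mm high, about 70 g; origin at the centre of its flat sole, z up. The full-height block spans x -46 to +14 mm (grip it across y at x = -12 mm), the low sloping tip lies to +x. One of four; one lies on the mat, the others elsewhere on the bench.
- wedge_yellow: Yellow plastic trim wedge, 92 mm long (x), 28 mm wide (y), 34 mm high, about 70 g; origin at the centre of its flat sole, z up. The full-height block spans x -46 to +14 mm (grip it across y at x = -12 mm), the low sloping tip lies to +x. One of four; one lies on the mat, the others elsewhere on the bench.
- wedge_green: Green plastic trim wedge, 92 mm long (x), 28 mm wide (y), 34 mm high, about 70 g; origin at the centre of its flat sole, z up. The full-height block spans x -46 to +14 mm (grip it across y at x = -12 mm), the low sloping tip lies to +x. One of four; one lies on the mat, the others elsewhere on the bench.
- cleaner: Bystander: upright green bottle with white cap, 50 mm across, 130 mm high, origin at its underside.
- spray_can: Bystander: upright metal spray can, 60 mm across, 190 mm high, origin at its underside.
- glue_jar: Bystander: amber glass jar, 68 mm across, 85 mm high, origin at its underside.
- screwdriver: Bystander: red-handled screwdriver, 200 mm long along x, lying.
There are look-alikes about, which are no part of the job. What is shaped like the wedge_red but brown is not meant. Of the things that look like the wedge_blue, the larger one is meant.

How it is judged:
By the outcome, as a careful person would: the job done as asked, in the order asked, and still so for the second after the job is handed in, with the robot touching nothing.
It also fails if it takes over 54 s, if anything falls off the work surface, if the arm or the gripper's body presses on something with over 40 N, if the wrist force passes 120 N, or if a joint passes its speed limit or range.

ROBOT

A 6-joint arm with a two-finger parallel gripper is mounted at the origin on the work surface. World frame = base frame: x ahead of the robot, y to its left, z up, the work surface at z = 0. Lengths are in m, angles in rad, forces in N, time in s.
With the tool pointing down it reaches from about 0.25 to 0.775 m from the base axis. Payload 4 kg.
Tool frame: the origin (TCP) lies on the centre line of the jaws, within the pads' length; the fingertips stand 8 mm ahead of it and the grasp point (between the pads) lies 11 mm behind it; z points along the fingers, y is the direction in which the jaws open and shut (so a half turn about z gives the same grasp; the last joint's range is limited). The gripper opens to 94 mm and grips with 3 to 60 N. Pads are 16 mm wide; open, the fingers measure 119 mm over their backs; the gripper's body (75 mm by 177 mm) begins 78 mm behind the grasp point.
Start: joints at [1.204, 0.087, 1.371, -0, 1.684, -0.103], TCP at [0.143, 0.531, 0.214] pointing down, gripper open.
Joint ranges: [-3.1, 3.1], [-0.76, 2.03], [0.27, 2.55], [-1.08, 4.22], [0.17, 2.65], [-2.57, 2.57]. Speed limits (rad/s): [2.79, 2.79, 3.14, 3.14, 3.14, 3.14].

INTERFACE

Orientations are given as [roll, pitch, yaw] about the fixed x, y, z axes, in that order (R = Rz(yaw) Ry(pitch) Rx(roll)).
In Python, from bench import robot, cams, close_job gives the robot as it stands.
- The arm moves only by the tool arm_command, never from a script. Its argument "plan" is one flat list of numbers, 7 for each row, row after row: the shift along the tool's x, y, z in cm, then the turn, a rotation vector about the tool's x, y, z in degrees, then the closure, from 0 (fully open) to 1 (shut). A call has 1 to 8 rows; each row shifts and turns the commanded pose from where the row before left it, along the tool's axes as they then stand; what a row does not reach is not made up. A row lasts 1/8 s, in which the tool goes at most 62.5 mm and 10.7 degrees, less where a joint would pass 70% of its speed; a pose out of reach is approached as far as the arm can. A call with a gripper value outside its range is refused whole. The fingers move at their own pace and stop on an object; the grip force is fixed at half the most. Time passes only in rows, so rows that do not move let the fingers close. It gives the time, the measured TCP pose, the force and the opening at its end, in the units of the state.
- robot.get_obs(): the state, without advancing time (a new reading comes with each control period).
- cams.snapshot(name): name is "scene" or "side" or "wrist"; returns a dict with "pixels" (480x640x3 uint8, red, green, blue), "fov_y" (degrees; the focal length in pixels is half the picture's height over the tangent of half this angle, whatever the lens; pixels are square), "cx", "cy" (the principal point, pixels), "k1" (the pictures are not rectified: a ray, as slopes to the right and down, at radius r is drawn at 1 + k1 r^2 times it, then the intrinsics apply), "camera_from_world" (4x4, takes a point from world to camera coordinates); the wrist camera has in their place "tool_from_camera" (4x4, takes a point from camera to tool coordinates, whose origin is the TCP and whose axes are the flange's). Camera axes: x right, y up, looking along -z (the intrinsics and any distortion apply to the point x, -y, -z); pixel columns grow to the right and rows downward; lengths in m; the calibration is good to about 2 mm. A picture is of the moment at which its call begins: read the wrist's pose just before it. There is no depth.
- close_job(): hands the job in, once; it reports no verdict.
The state is a dict: "time": time; "joint_positions": joint angles; "qvel": joint speeds; "joint_torque": joint torques, N m; "tool_pos": TCP position; "ee_rot": TCP orientation; "wrist_force": force on the tool from outside, world axes, zero at the start; "wrist_torque": the same for the moment, N m; "width": finger opening in m.
Only numpy, scipy, OpenCV 4.12 (cv2) and the standard library are available. Lean on these libraries where they do the work, as an engineer would, in place of code of your own. Each camera call takes 0.05 s, during which the arm holds its last target.

## Working session

There is one attempt and no reset: what is moved stays moved. The work goes in short steps, Python scripts to look and compute and a tool call to move; the robot and the scene stay as the last step left them, time stands still between calls to the robot, and variables do not carry over. Pictures are saved under pics/ and viewed, and the job is handed in when it is done.

Besides the shell and the picture viewer there is one more tool, called after "Call:" as a command line: name --argument value ..., lists and objects as JSON in quotes. arm_command: Moves the arm, as the interface text tells. Its arguments: {"type":"object","properties":{"plan":{"type":"array","items":{"type":"number"}}},"required":["plan"]}

```bash
mkdir -p pics; ls; python3 - <<'E'
from bench import robot,cams
import cv2,json,numpy as np
print(robot.get_obs())
for n in("scene","side","wrist"):
    s=cams.snapshot(n); cv2.imwrite(f"pics/{n}0.png",s["pixels"][:,:,::-1])
    print(n,{k:(np.round(v,4).tolist() if k!="pixels" else 0) for k,v in s.items()})
E
```

```text
pics
{'time': 0.0, 'joint_positions': array([ 1.20390850e+00,  8.79310509e-02,  1.37222371e+00,  3.44605979e-05,
        1.68358913e+00, -1.03102367e-01]), 'qvel': array([ 0.0009643 ,  0.001306  , -0.00197221, -0.0003921 ,  0.00043417,
       -0.00071582]), 'joint_torque': array([ 3.90988007e-04, -3.40186751e+01, -3.02425611e+01,  7.16669415e-02,
        3.32222146e-02, -1.58753246e-04]), 'tool_pos': array([0.14321212, 0.53048899, 0.21233274]), 'ee_rot': array([-3.13945637e+00, -2.55472132e-04,  2.87781076e+00]), 'wrist_force': array([-0.14882822, -0.18059689, -0.10813094]), 'wrist_torque': array([0.01215093, 0.02007544, 0.00386248]), 'width': 0.09399984763077195}
scene {'pixels': 0, 'fov_y': 44.1433, 'cx': 317.0139, 'cy': 239.0757, 'k1': 0.0605, 'camera_from_world': [[-0.4343, 0.9008, -0.0021, 0.2061], [-0.7211, -0.3463, 0.6, 0.2549], [0.5398, 0.262, 0.8, -1.9753], [0.0, 0.0, 0.0, 1.0]]}
side {'pixels': 0, 'fov_y': 43.4863, 'cx': 316.9818, 'cy': 241.2297, 'k1': -0.0174, 'camera_from_world': [[0.8803, -0.4743, 0.0028, -0.4168], [0.348, 0.6499, 0.6757, -0.2739], [-0.3223, -0.5939, 0.7372, -1.5785], [0.0, 0.0, 0.0, 1.0]]}
wrist {'pixels': 0, 'fov_y': 58.7714, 'cx': 326.021, 'cy': 240.4066, 'k1': 0.0158, 'tool_from_camera': [[-0.0, 0.9573, 0.2889, 0.0842], [1.0, -0.0001, 0.0004, -0.0009], [0.0004, 0.2889, -0.9573, -0.1716], [0.0, 0.0, 0.0, 1.0]]}
```

View pics/scene0.png

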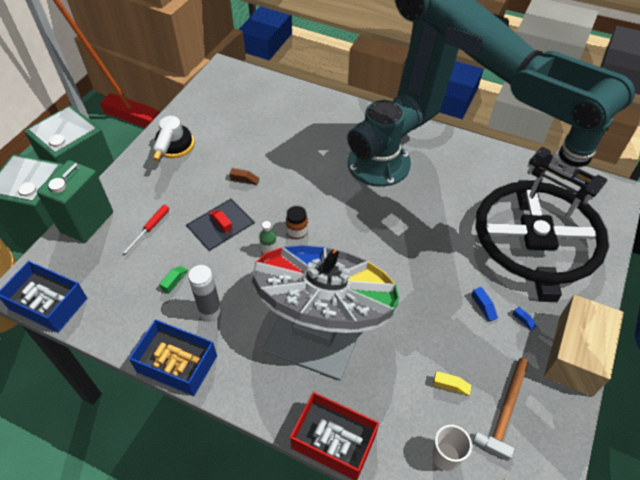

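View pics/side0.png

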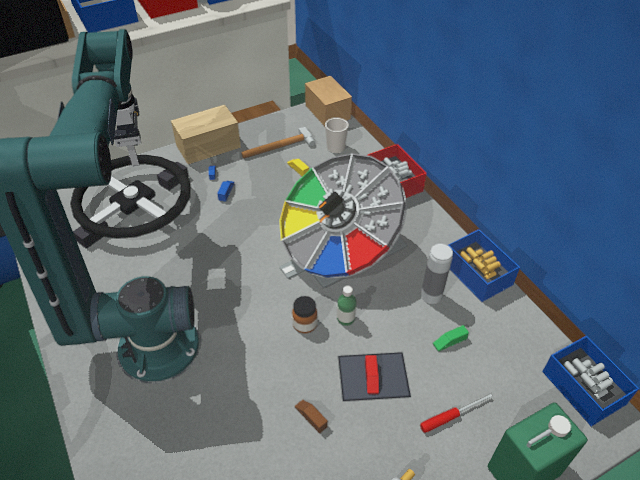

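View pics/wrist0.png

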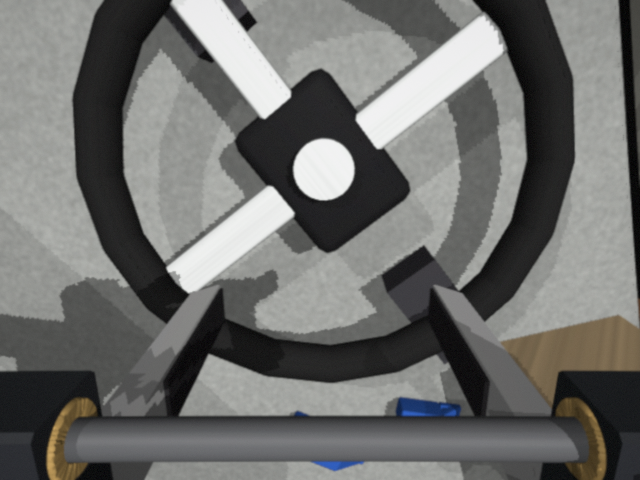

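The wedge on the mat is red: scene (221,219), side (373,374). The other similar shape is brown, at scene (243,176), and isn't meant. I'll confirm this in crops and look closely at the carousel.

```bash
cat > h.py <<'E'
import numpy as np,cv2
from scipy.spatial.transform import Rotation as Ro
from bench import robot,cams
def snap(n,name=None):
    o=robot.get_obs(); s=cams.snapshot(n); s["o"]=o
    if name: cv2.imwrite(f"pics/{name}.png",s["pixels"][:,:,::-1])
    if n=="wrist":
        T=np.eye(4);T[:3,:3]=Ro.from_euler("xyz",o["ee_rot"]).as_matrix();T[:3,3]=o["tool_pos"]
        s["wc"]=T@s["tool_from_camera"]
    else: s["wc"]=np.linalg.inv(s["camera_from_world"])
    return s
def K(s):
    f=240/np.tan(np.radians(s["fov_y"])/2); return np.array([[f,0,s["cx"]],[0,f,s["cy"]],[0,0,1]])
def ray(s,uv):
    p=cv2.undistortPoints(np.array([[uv]],float),K(s),np.array([s["k1"],0,0,0.]))[0,0]
    return s["wc"][:3,3],s["wc"][:3,:3]@np.array([p[0],-p[1],-1])
def onplane(s,uv,z=0.,p0=None,n=None):
    c,d=ray(s,uv)
    if n is None:n=np.array([0,0,1.]);p0=np.array([0,0,z])
    return c+d*((p0-c)@n)/(d@n)
def tri(s1,u1,s2,u2):
    c1,d1=ray(s1,u1);c2,d2=ray(s2,u2)
    t=np.linalg.lstsq(np.c_[d1,-d2],c2-c1,rcond=None)[0]
    a=c1+d1*t[0];b=c2+d2*t[1]
    return (a+b)/2,np.linalg.norm(a-b)
def proj(s,P):
    q=np.linalg.inv(s["wc"])@np.r_[P,1]
    r,_=cv2.projectPoints(np.array([[q[0],-q[1],-q[2]]]),np.zeros(3),np.zeros(3),K(s),np.array([s["k1"],0,0,0.]))
    return r[0,0]
def goto(pos,R,cmd=None,n=None):
    """rel move in tool axes: cm, deg"""
    o=robot.get_obs(); R0=Ro.from_euler("xyz",o["ee_rot"]);d=R0.inv().apply(np.array(pos)-o["tool_pos"])*100
    rv=np.degrees((R0.inv()*R).as_rotvec()); 
    print("shift cm",d.round(2),"rot deg",rv.round(2),"rows>=",max(np.linalg.norm(d)/6.25,np.linalg.norm(rv)/10.7).round(2))
    return d,rv
E
python3 - <<'E'
from h import *
a=cv2.imread("pics/scene0.png")[190:390,180:430];b=cv2.imread("pics/side0.png")[130:290,250:440]
cv2.imwrite("pics/c1.png",cv2.resize(a,None,fx=3,fy=3,interpolation=2)[:600])
cv2.imwrite("pics/c2.png",cv2.resize(b,None,fx=3.7,fy=3.7,interpolation=2))
E
```

```text
(no output)
```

View pics/c1.png

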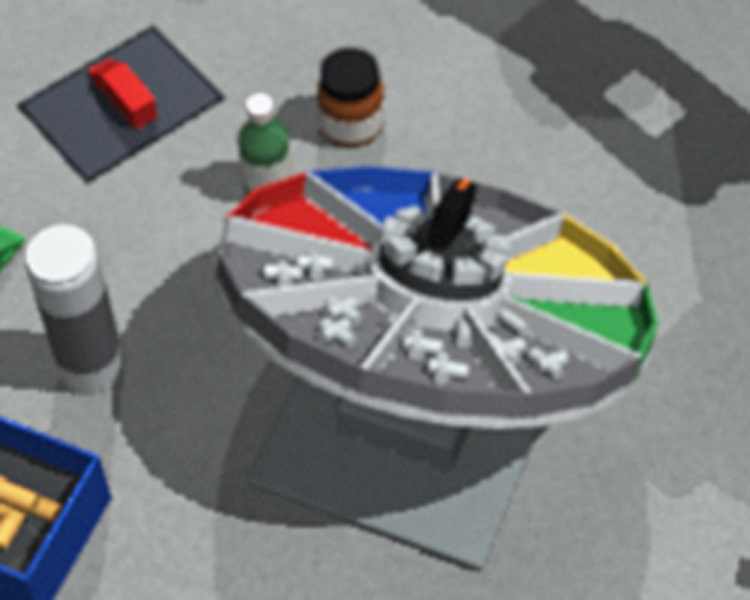

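View pics/c2.png

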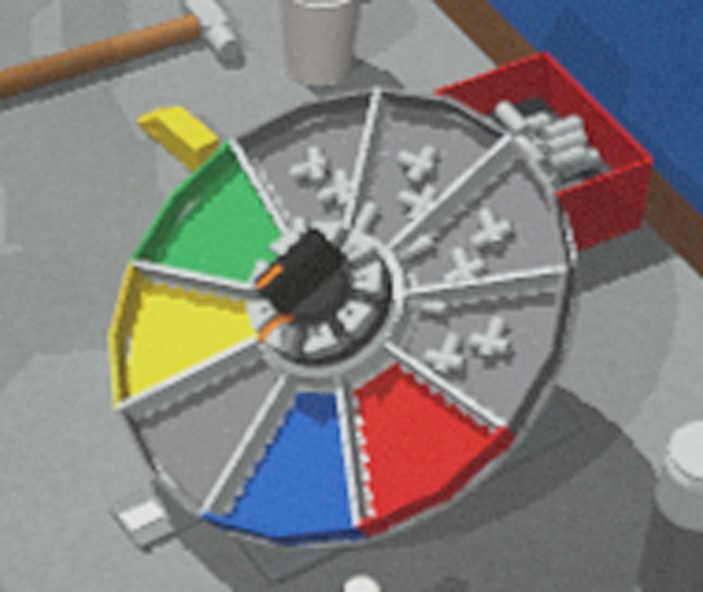

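```bash
python3 - <<'E'
from h import *
A=snap("scene");B=snap("side")
sc=[(435,172),(563,217),(643,282),(640,355),(305,178),(228,218)]
si=[(207,515),(120,405),(133,265),(232,140),(360,525),(505,430)]
P=[]
for a,b in zip(sc,si):
    p,g=tri(A,(a[0]/3+180-.3,a[1]/3+190-.3),B,(b[0]/3.7+250-.3,b[1]/3.7+130-.3));P.append(p);print(p.round(4),round(g,4))
P=np.array(P)
# spokes at angles about axis from front: blue/grey -> ; circle centre given known tilt: fit plane
c=P.mean(0);n=np.linalg.svd(P-c)[2][2];n*=np.sign(n[2]);print("n",n,"tilt",np.degrees(np.arccos(n[2])),"lean az",np.degrees(np.arctan2(n[1],n[0])))
az=None
# front dir from mark
m=onplane(B,(142/3.7+250,515/3.7+130),0.015);print("mark",m)
from scipy.optimize import least_squares
def f(q):
    x,y,az,r=q;n=np.array([np.sin(np.pi/6)*np.cos(az),np.sin(np.pi/6)*np.sin(az),np.cos(np.pi/6)])
    f_=np.array([np.cos(az),np.sin(az),0])*np.cos(np.pi/6)-np.array([0,0,.5]);s=np.cross(n,f_)
    ce=np.array([x,y,.135])+n*.022
    # anticlockwise angle from front
    an=np.radians([20,-20,-60,-100,60,100])
    return (np.array([ce+r*(np.cos(t)*f_+np.sin(t)*s) for t in an])-P).ravel()
r=least_squares(f,[.55,.1,np.pi,.19]);print(r.x,np.degrees(r.x[2]));print(r.fun.reshape(-1,3).round(3))
# mat & wedge
for nm,s in(("scene",A),("side",B)):
    hsv=cv2.cvtColor(s["pixels"],cv2.COLOR_RGB2HSV)
    mk=cv2.inRange(hsv,(0,150,60),(8,255,255))|cv2.inRange(hsv,(172,150,60),(180,255,255))
    x0,y0,x1,y1=(185,198,260,250) if nm=="scene" else (335,350,412,402)
    sub=np.zeros_like(mk);sub[y0:y1,x0:x1]=mk[y0:y1,x0:x1]
    cs=max(cv2.findContours(sub,0,1)[0],key=cv2.contourArea);print(nm,cv2.minAreaRect(cs),cv2.contourArea(cs),[onplane(s,p,.017).round(3) for p in cv2.boxPoints(cv2.minAreaRect(cs))])
a=cv2.imread("pics/scene0.png")[195:255,180:265];b=cv2.imread("pics/side0.png")[345:440,290:415]
cv2.imwrite("pics/c3.png",np.vstack([cv2.resize(a,(680,480)) [:300*2],]));cv2.imwrite("pics/c4.png",cv2.resize(b,None,fx=6,fy=6,interpolation=2))
E
```

```text
[0.4371 0.0041 0.0636] 0.0046
[0.4304 0.1349 0.063 ] 0.0007
[0.4919 0.2337 0.1043] 0.0014
[0.5998 0.2659 0.1685] 0.0016
[ 0.5181 -0.0877  0.1017] 0.001
[ 0.6248 -0.104   0.1654] 0.0012
n [-0.50019189 -0.04257404  0.86486735] tilt 30.132438695178372 lean az -175.13497124924345
mark [0.41240194 0.06083974 0.015     ]
[0.59649435 0.08011171 3.21233506 0.18794652] 184.0532410526034
[[ 0.     0.     0.002]
 [-0.002 -0.002  0.003]
 [ 0.001  0.002  0.003]
 [ 0.001  0.     0.002]
 [-0.002 -0.001  0.005]
 [ 0.002  0.001  0.005]]
scene ((221.3839874267578, 219.70443725585938), (26.68425941467285, 11.669716835021973), 48.012786865234375) 246.0 [array([ 0.445, -0.386,  0.017]), array([ 0.406, -0.378,  0.017]), array([ 0.45 , -0.289,  0.017]), array([ 0.487, -0.297,  0.017])]
side ((371.86834716796875, 373.9727478027344), (38.708763122558594, 12.225764274597168), 85.76361083984375) 406.5 [array([ 0.455, -0.289,  0.017]), array([ 0.484, -0.302,  0.017]), array([ 0.432, -0.398,  0.017]), array([ 0.405, -0.386,  0.017])]
```

View pics/c4.png

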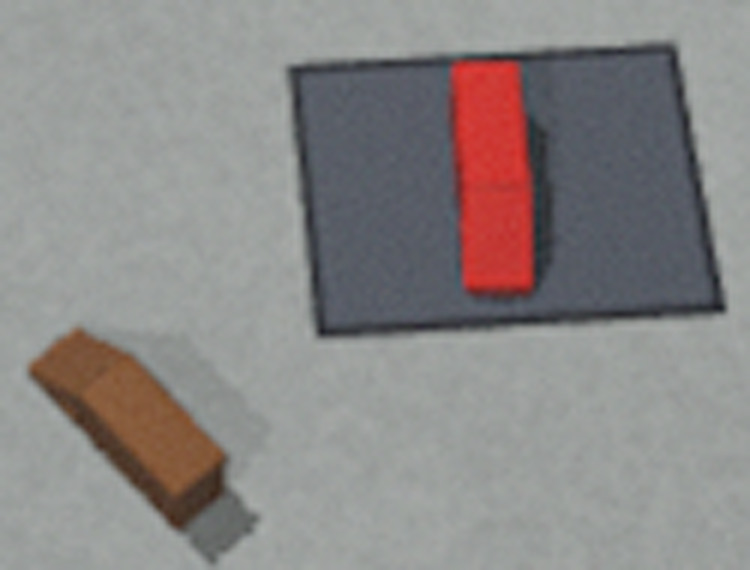

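Confirmed: the wedge on the mat is red, and the one beside it is brown. The carousel fit is consistent with the description (tilt 30.1°, spoke radius 188 mm). Next is the viewing pose over the knob.

```bash
cat >> h.py <<'E'
class Car:
    def __init__(s,x=.5965,y=.0801,az=np.radians(184.05),zo=0.135):
        c,sn=np.cos(az),np.sin(az)
        s.n=np.array([.5*c,.5*sn,np.sqrt(.75)]);s.f=np.array([c,sn,0])*np.sqrt(.75)-np.array([0,0,.5]);s.t=np.cross(s.n,s.f)
        s.c=np.array([x,y,zo]);s.g=s.c+.08*s.n
        s.R=Ro.from_matrix(np.c_[s.f,np.cross(-s.n,s.f),-s.n])
E
python3 - <<'E'
from h import *
C=Car();print(C.g,C.R.as_euler("xyz"))
goto(C.g+.13*C.n,C.R)
E
```

```text
[0.55659989 0.07727492 0.20428203] [-3.14159265  0.52359878 -3.07090682]
shift cm [-45.58 -35.15 -10.36] rot deg [ -5.07 -29.73 -18.71] rows>= 9.36
```

Call:
arm_command --plan '[0,0,-6,0,0,0,0,0,0,-6,0,0,0,0]'

```text
time: 0.5
tool_pos: [0.1431, 0.5302, 0.3332]
ee_rot: [-3.138, -0.0, 2.878]
wrist_force: [0.1, 1.1, 1.5]
width: 0.094
```

```bash
python3 - <<'E'
from h import *
C=Car()
goto(C.g+.13*C.n,C.R)
goto(np.array([.35,.3,.34]),C.R)
E
```

```text
shift cm [-45.59 -35.07   1.75] rot deg [ -5.22 -29.78 -18.67] rows>= 9.21
shift cm [-25.98 -16.83  -0.63] rot deg [ -5.22 -29.78 -18.67] rows>= 4.95
```

Call:
arm_command --plan '[-4.5,-3.5,0,0,0,0,0,-4.5,-3.5,0,0,0,0,0,-4.5,-3.5,0,0,0,0,0,-4.5,-3.5,0,0,0,0,0,-4.5,-3.5,0,0,0,0,0,-4.5,-3.5,0,0,0,0,0,-4.5,-3.5,0,0,0,0,0,-4.5,-3.5,0,0,0,0,0]'

```text
time: 1.5
tool_pos: [0.4187, 0.1651, 0.3335]
ee_rot: [3.141, 0.0, 2.878]
wrist_force: [0.8, 0.4, -0.0]
width: 0.094
```

Call:
arm_command --plan '[0,0,0,-1.3,-7.4,-4.7,0,0,0,0,-1.3,-7.4,-4.7,0,0,0,0,-1.3,-7.4,-4.7,0,0,0,0,-1.3,-7.4,-4.7,0,0,0,0,0,0,0,0]'

```text
time: 2.12
tool_pos: [0.4159, 0.1665, 0.3324]
ee_rot: [3.138, 0.521, -3.071]
wrist_force: [-0.1, -0.4, 0.6]
width: 0.0939
```

```bash
python3 - <<'E'
from h import *
C=Car();o=robot.get_obs();print(o["joint_positions"].round(3))
goto(C.g+.13*C.n,C.R)
E
```

```text
[ 0.36  -0.508  1.713 -0.14   1.434 -1.299]
shift cm [-5.21 -9.91  4.74] rot deg [ 0.23 -0.16  0.01] rows>= 1.95
```

Call:
arm_command --plan '[-1.7,-3.3,1.6,0,0,0,0,-1.7,-3.3,1.6,0,0,0,0,-1.7,-3.3,1.6,0,0,0,0,0,0,0,0,0,0,0]'

```text
time: 2.62
tool_pos: [0.4947, 0.0705, 0.3159]
ee_rot: [3.137, 0.518, -3.077]
wrist_force: [-0.1, 1.2, -1.2]
width: 0.0939
```

```bash
python3 - <<'E'
from h import *
C=Car();s=snap("wrist","w1");print(s["o"]["tool_pos"],s["o"]["ee_rot"],s["o"]["joint_positions"].round(2))
goto(C.g+.13*C.n,C.R)
print("grip",proj(s,C.g),"top",proj(s,C.g+.016*C.n),[proj(s,C.g+.016*C.n+a*.032*C.f+b*.01*C.t).round(0) for a in(1,-1) for b in(1,-1)])
E
```

```text
[0.49471212 0.07049074 0.3158852 ] [ 3.13709169  0.51779153 -3.07718953] [ 0.   -0.42  1.69  0.04  1.35 -1.63]
shift cm [ 0.19  0.1  -0.14] rot deg [ 0.16 -0.26 -0.21] rows>= 0.04
grip [330.45797672 231.00521857] top [330.7084178  237.05881785] [array([316., 191.]), array([346., 191.]), array([317., 280.]), array([345., 280.])]
```

View pics/w1.png

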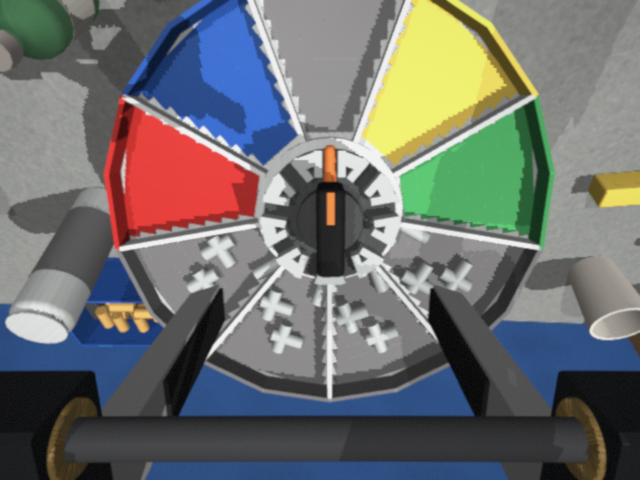

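```bash
python3 - <<'E'
from h import *
a=cv2.imread("pics/w1.png")[130:290,250:410]
cv2.imwrite("pics/c5.png",cv2.convertScaleAbs(cv2.resize(a,(592,592),interpolation=2),alpha=1.8,beta=20))
E
```

```text
(no output)
```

View pics/c5.png

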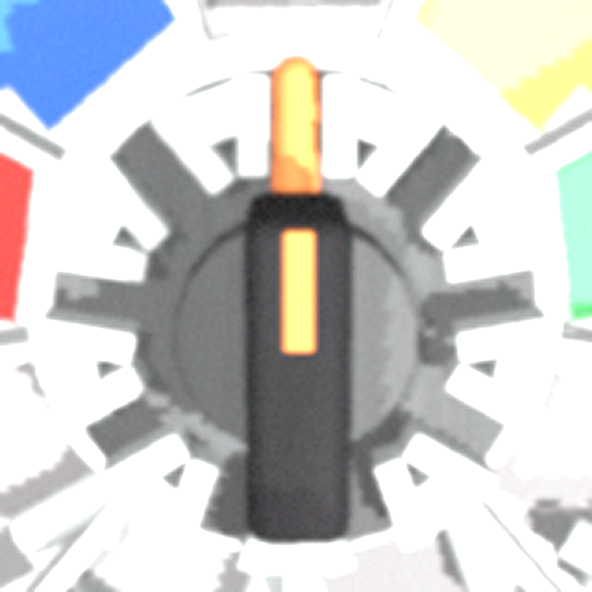

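```bash
python3 - <<'E'
from h import *
C=Car();goto(C.g-.010*C.n+.002*C.f,C.R)
E
```

```text
shift cm [ 0.33  0.06 13.86] rot deg [ 0.16 -0.26 -0.21] rows>= 2.22
```

Call:
arm_command --plan '[0.3,0.1,4.0,0,0,0,0,0,0,4.0,0.2,-0.3,-0.2,0,0,0,3.0,0,0,0,0,0,0,1.8,0,0,0,0,0,0,1.0,0,0,0,0,0,0,0,0,0,0,0]'

```text
time: 3.42
tool_pos: [0.5593, 0.0798, 0.1959]
ee_rot: [-3.14, 0.526, -3.066]
wrist_force: [-0.5, 0.3, -0.3]
width: 0.094
```

```bash
python3 - <<'E'
from h import *
C=Car();s=snap("wrist","w2");goto(C.g-.010*C.n+.002*C.f,C.R)
E
```

```text
shift cm [ 0.1  -0.21  0.2 ] rot deg [0.04 0.25 0.24] rows>= 0.05
```

View pics/w2.png

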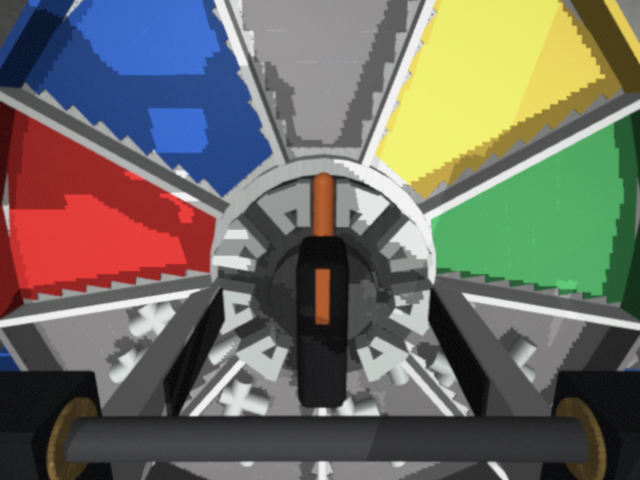

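Call:
arm_command --plan '[0.1,-0.15,0.2,0,0.2,0.2,0,0,0,0,0,0,0,1,0,0,0,0,0,0,1,0,0,0,0,0,0,1,0,0,0,0,0,0,1,0,0,0,0,0,0,1,0,0,0,0,0,0,1]'

```text
time: 4.35
tool_pos: [0.5596, 0.0776, 0.1938]
ee_rot: [3.142, 0.524, -3.071]
wrist_force: [-1.2, -0.1, -0.5]
width: 0.0376
```

Call:
arm_command --plan '[0,0,0,0,0,0,1,0,0,0,0,0,0,1,0,0,0,0,0,0,1,0,0,0,0,0,0,1]'

```text
time: 4.85
tool_pos: [0.5595, 0.078, 0.1938]
ee_rot: [3.141, 0.524, -3.07]
wrist_force: [-0.4, 4.0, -0.7]
width: 0.0196
```

Call:
arm_command --plan '[0,0,-0.6,0,0,0,1,0,0,-0.6,0,0,0,1,0,0,-0.5,0,0,0,1,0,0,0,0,0,0,1]'

```text
time: 5.35
tool_pos: [0.5519, 0.0775, 0.2069]
ee_rot: [3.14, 0.524, -3.071]
wrist_force: [11.9, 4.8, -9.0]
width: 0.0198
```

```bash
python3 - <<'E'
from h import *
C=Car();s=snap("wrist","w3");o=s["o"];print(((o["tool_pos"]-C.g)@np.c_[C.f,C.t,C.n]).round(4), o["wrist_force"]@C.n,o["joint_positions"].round(2))
E
```

```text
[ 0.0028 -0.0006  0.0046] -13.8985885910814 [ 0.02 -0.27  1.81  0.03  1.09 -1.63]
```

View pics/w3.png

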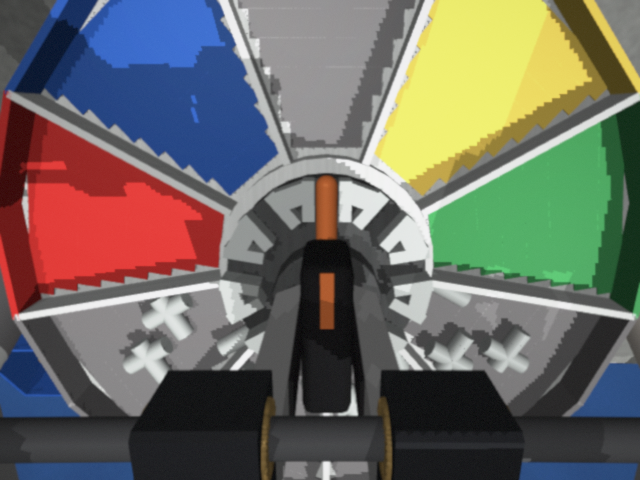

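Call:
arm_command --plan '[0,0,0,0,0,5,1,0,0,0,0,0,7,1,0,0,0,0,0,8,1,0,0,0,0,0,0,1]'

```text
time: 5.9
tool_pos: [0.5521, 0.0778, 0.2067]
ee_rot: [2.943, 0.489, 2.812]
wrist_force: [11.9, 5.5, -9.3]
width: 0.0202
```

```bash
python3 - <<'E'
from h import *
C=Car();s=snap("wrist","w4");o=s["o"];print(((o["tool_pos"]-C.g)@np.c_[C.f,C.t,C.n]).round(4), o["wrist_force"]@np.c_[C.f,C.t,C.n],np.degrees((C.R.inv()*Ro.from_euler("xyz",o["ee_rot"])).as_rotvec()))
E
```

```text
[ 0.0027 -0.0008  0.0043] [ -5.91682213  -4.67434277 -14.18839205] [-0.1283467  -0.02586572 20.13405882]
```

View pics/w4.png

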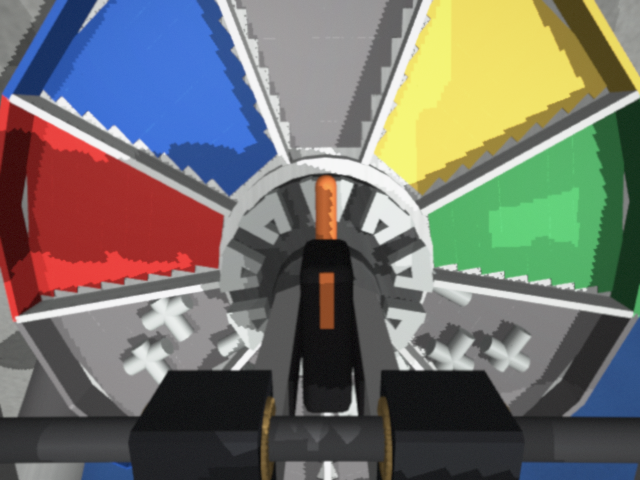

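Call:
arm_command --plan '[0,0,0,0,0,9,1,0,0,0,0,0,9,1,0,0,0,0,0,9,1,0,0,0,0,0,9,1,0,0,0,0,0,9,1,0,0,0,0,0,9,1,0,0,0,0,0,6,1,0,0,0,0,0,0,1]'

```text
time: 6.95
tool_pos: [0.5525, 0.0783, 0.2072]
ee_rot: [2.622, 0.084, 1.793]
wrist_force: [14.1, 6.6, -9.4]
width: 0.0199
```

```bash
python3 - <<'E'
from h import *
C=Car();s=snap("wrist","w5");A=snap("scene","s5");B=snap("side","d5");o=s["o"];print(((o["tool_pos"]-C.g)@np.c_[C.f,C.t,C.n]).round(4), o["wrist_force"]@np.c_[C.f,C.t,C.n],np.degrees((C.R.inv()*Ro.from_euler("xyz",o["ee_rot"])).as_rotvec()),o["joint_positions"].round(2))
E
```

```text
[ 0.002  -0.0013  0.0046] [ -7.93924397  -5.57890535 -15.39117464] [-2.38891230e-01  2.52151254e-02  8.01130409e+01] [ 0.02 -0.27  1.81  0.03  1.08 -0.23]
```

View pics/w5.png

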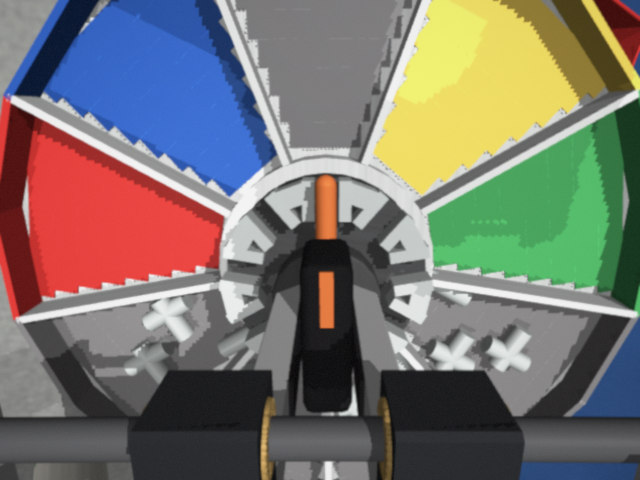

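View pics/d5.png

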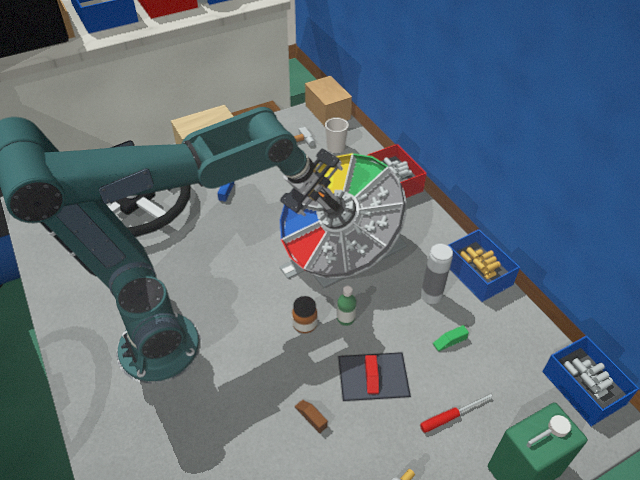

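Red now stands over the white mark (side view 290,270). I'll ease the knob in and release it.

Call:
arm_command --plan '[0,0,0.5,0,0,0,1,0,0,0.5,0,0,0,1,0,0,0.5,0,0,0,1,0,0,0,0,0,0,1,0,0,0,0,0,0,0.75,0,0,0,0,0,0,0.5,0,0,0,0,0,0,0.3]'

```text
time: 7.98
tool_pos: [0.5586, 0.0772, 0.1958]
ee_rot: [2.624, 0.087, 1.793]
wrist_force: [0.3, -0.0, -0.1]
width: 0.0402
```

```bash
python3 - <<'E'
from h import *
C=Car();s=snap("wrist","w6");o=s["o"];print(((o["tool_pos"]-C.g)@np.c_[C.f,C.t,C.n]).round(4), o["wrist_force"]@np.c_[C.f,C.t,C.n],np.degrees((C.R.inv()*Ro.from_euler("xyz",o["ee_rot"])).as_rotvec()),o["joint_positions"].round(2))
E
```

```text
[ 0.0025  0.0002 -0.0083] [-0.18369554  0.05469227 -0.25771034] [-5.44200662e-03 -3.73909403e-02  7.99895689e+01] [ 0.02 -0.25  1.81  0.03  1.06 -0.23]
```

View pics/w6.png

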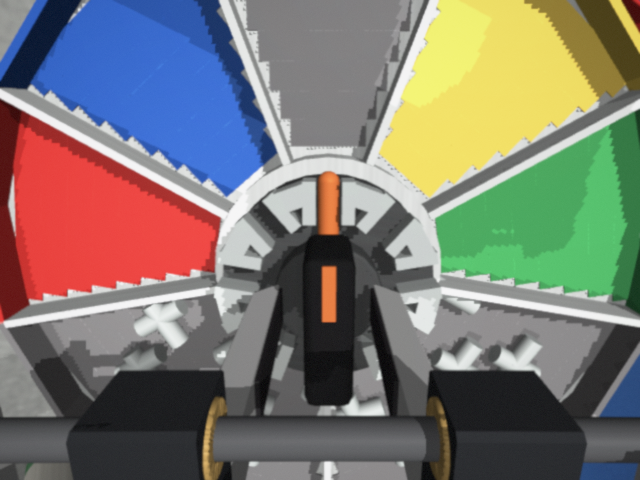

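Call:
arm_command --plan '[0,0,0,0,0,0,0,0,0,0,0,0,0,0,0,0,-3,0,0,0,0,0,0,-5,0,0,0,0,0,0,-5,0,0,0,0,0,0,0,0,0,0,0]'

```text
time: 8.78
tool_pos: [0.4945, 0.0729, 0.3148]
ee_rot: [2.613, 0.089, 1.792]
wrist_force: [1.1, -0.1, -0.1]
width: 0.0941
```

```bash
python3 - <<'E'
from h import *
C=Car();s=snap("wrist","w7");o=s["o"];
a=s["pixels"][100:300,220:440,::-1];cv2.imwrite("pics/c7.png",cv2.convertScaleAbs(cv2.resize(a,(660,600),interpolation=2),alpha=1.5,beta=15))
# wedge target: hover
f=np.array([np.cos(np.radians(62)),np.sin(np.radians(62)),0])
Rw=Ro.from_matrix(np.c_[f,np.cross([0,0,-1],f),[0,0,-1]])
goto([.446,-.343,.25],Rw);print(o["tool_pos"])
A=snap("scene");B=snap("side")
print("cleaner",tri(A,(264.5,224),B,(348,291)),"jar",tri(A,(297,210),B,(305,303)))
E
```

```text
shift cm [-38.82 -16.77   1.37] rot deg [30.43 -5.92 41.07] rows>= 6.77
[0.49451708 0.07293921 0.3147727 ]
cleaner (array([ 0.47688424, -0.16150032,  0.12587075]), np.float64(0.0008812528527818119)) jar (array([ 0.3708765 , -0.11802949,  0.09254495]), np.float64(0.006387011022277007))
```

View pics/c7.png

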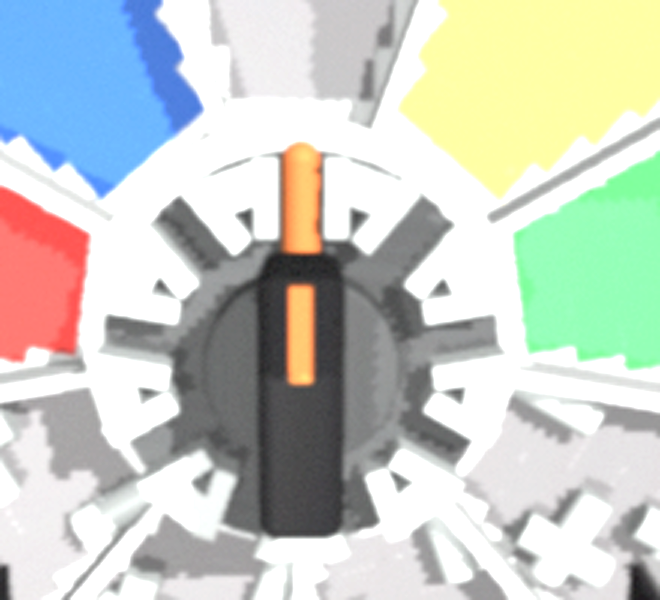

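The key sits flush in its notch, as it did at the start. Moving on to the wedge.

Call:
arm_command --plan '[0,0,0,5,-1,6.9,0,0,0,0,5,-1,6.9,0,0,0,0,5,-1,6.9,0,0,0,0,5,-1,6.9,0,0,0,0,5,-1,6.9,0,0,0,0,5,-1,6.9,0,0,0,0,0,0,0,0]'

```text
time: 9.8
tool_pos: [0.4945, 0.0725, 0.3044]
ee_rot: [-3.138, 0.003, 1.077]
wrist_force: [-0.6, -0.5, 0.7]
width: 0.0942
```

```bash
python3 - <<'E'
from h import *
f=np.array([np.cos(np.radians(62)),np.sin(np.radians(62)),0])
Rw=Ro.from_matrix(np.c_[f,np.cross([0,0,-1],f),[0,0,-1]])
print(goto([.446,-.343,.25],Rw))
E
```

```text
shift cm [-38.87  15.44   5.51] rot deg [-0.19  0.18 -0.3 ] rows>= 6.75
(array([-38.86831765,  15.43809407,   5.51440308]), array([-0.18570304,  0.17983621, -0.29517094]))
```

Call:
arm_command --plan '[-4.8,1.9,0,0,0,0,0,-4.8,1.9,0,0,0,0,0,-4.8,1.9,0,0,0,0,0,-4.9,1.9,0,0,0,0,0,-4.9,1.9,0.5,0,0,0,0,-4.9,2.0,1.5,0,0,0,0,-4.9,2,1.5,0,0,0,0,-4.9,2,1.8,0,0,0,0]'

```text
time: 10.8
tool_pos: [0.445, -0.3443, 0.2542]
ee_rot: [3.139, 0.0, 1.079]
wrist_force: [1.8, -0.1, 0.4]
width: 0.0941
```

Call:
arm_command --plan '[0,0,0,0,0,0,0]'

```text
time: 10.92
tool_pos: [0.4436, -0.3449, 0.2511]
ee_rot: [-3.137, -0.001, 1.074]
wrist_force: [-0.2, -0.3, -0.6]
width: 0.0943
```

```bash
python3 - <<'E'
from h import *
s=snap("wrist","w8");print(s["o"]["tool_pos"],s["o"]["ee_rot"],s["o"]["joint_positions"].round(2))
E
```

```text
[ 0.44355701 -0.34493275  0.25108629] [-3.13742084e+00 -7.71724574e-04  1.07360608e+00] [-0.76  0.11  1.27 -0.    1.76 -0.26]
```

View pics/w8.png

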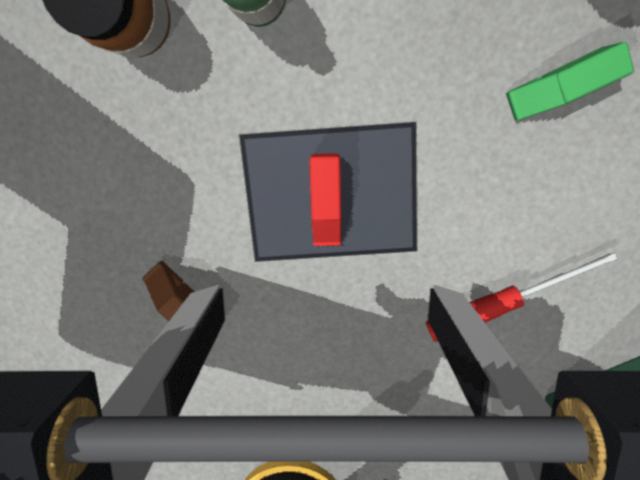

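```bash
python3 - <<'E'
from h import *
s=snap("wrist")
a=s["pixels"][135:265,255:405,::-1];cv2.imwrite("pics/c8.png",cv2.resize(a,(690,598),interpolation=2))
hsv=cv2.cvtColor(s["pixels"],cv2.COLOR_RGB2HSV)
mk=cv2.inRange(hsv,(0,150,60),(8,255,255))|cv2.inRange(hsv,(172,150,60),(180,255,255));mk[:,:250]=0;mk[:,400:]=0;mk[260:]=0
c=max(cv2.findContours(mk,0,1)[0],key=cv2.contourArea);print(cv2.minAreaRect(c),cv2.boundingRect(c))
br=cv2.inRange(hsv,(0,150,205),(8,255,255))|cv2.inRange(hsv,(172,150,205),(180,255,255));br&=mk
for r in range(150,248,6):
    w=np.where(mk[r])[0];v=s["pixels"][r,w,0];print(r,w.min() if len(w) else 0,w.max() if len(w) else 0,v[len(v)//4:3*len(v)//4].mean() if len(w) else 0)
E
```

```text
((324.6866149902344, 201.0159454345703), (90.47280883789062, 30.190277099609375), 88.87670135498047) (309, 156, 32, 91)
150 0 0 0
156 313 336 120.08333333333333
162 309 339 237.5625
168 309 339 237.8125
174 310 339 237.53333333333333
180 310 339 237.4
186 310 339 237.46666666666667
192 310 339 237.06666666666666
198 310 339 236.66666666666666
204 311 339 236.57142857142858
210 311 339 236.35714285714286
216 311 340 236.0
222 311 339 183.92857142857142
228 312 339 186.92857142857142
234 312 339 184.5
240 313 339 183.64285714285714
246 314 338 192.33333333333334
```

View pics/c8.png

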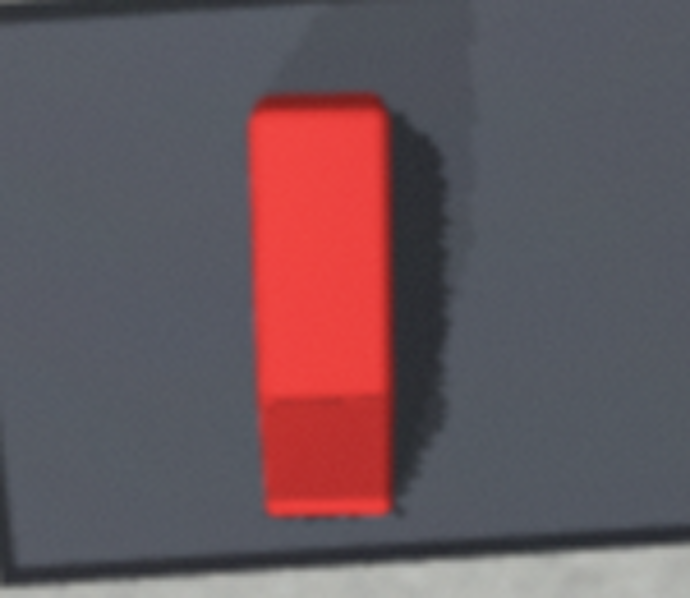

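```bash
python3 - <<'E'
from h import *
s=snap("wrist");o=s["o"];z=.0354
r=onplane(s,(324.5,158.),z);e=onplane(s,(325.8,221),z)
l=onplane(s,(310,190),z);q=onplane(s,(340,190),z);print("block len",np.linalg.norm(r-e),"width",np.linalg.norm(l-q))
L1,L2=onplane(s,(309,162),z),onplane(s,(311.2,218),z);R1,R2=onplane(s,(340,162),z),onplane(s,(340.5,218),z)
for a,b in((L2,L1),(R2,R1),(e,r)): print(np.degrees(np.arctan2(*(a-b)[1::-1]))-180)
ax=(r-e)/np.linalg.norm(r-e) # tail dir
g=e+ax*.026;print("rear",r,"edge",e,"grip pt",g)
yaw=np.arctan2((R1-R2+L1-L2)[1],(R1-R2+L1-L2)[0]);f=np.array([np.cos(yaw),np.sin(yaw),0])
Rw=Ro.from_matrix(np.c_[f,np.cross([0,0,-1],f),[0,0,-1]])
print(np.degrees(yaw));goto([g[0],g[1],.012],Rw)
E
```

```text
block len 0.05865012873945016 width 0.027713318599728042
-296.68153901320846
-297.2267692434217
-297.1519353083462
rear [ 0.4655519  -0.30352457  0.0354    ] edge [ 0.43878682 -0.35571142  0.0354    ] grip pt [ 0.45065196 -0.33257664  0.0354    ]
63.04586473348381
shift cm [ 1.06 -0.06 24.33] rot deg [ 0.12 -0.03 -1.28] rows>= 3.9
```

Call:
arm_command --plan '[1.0,0,5,0,0,-1.3,0,0,0,5,0,0,0,0,0,0,5,0,0,0,0,0,0,5,0,0,0,0,0,0,0,0,0,0,0]'

```text
time: 11.7
tool_pos: [0.4489, -0.3307, 0.0518]
ee_rot: [-3.135, -0.003, 1.102]
wrist_force: [0.2, 0.0, 0.5]
width: 0.0938
```

```bash
python3 - <<'E'
from h import *
yaw=np.radians(63);f=np.array([np.cos(yaw),np.sin(yaw),0])
Rw=Ro.from_matrix(np.c_[f,np.cross([0,0,-1],f),[0,0,-1]])
goto([.4507,-.3326,.017],Rw);s=snap("wrist","w9");print(s["o"]["tool_pos"])
E
```

```text
shift cm [-0.1   0.27  3.48] rot deg [-0.35 -0.15  0.14] rows>= 0.56
[ 0.44889722 -0.3306511   0.05184182]
```

View pics/w9.png

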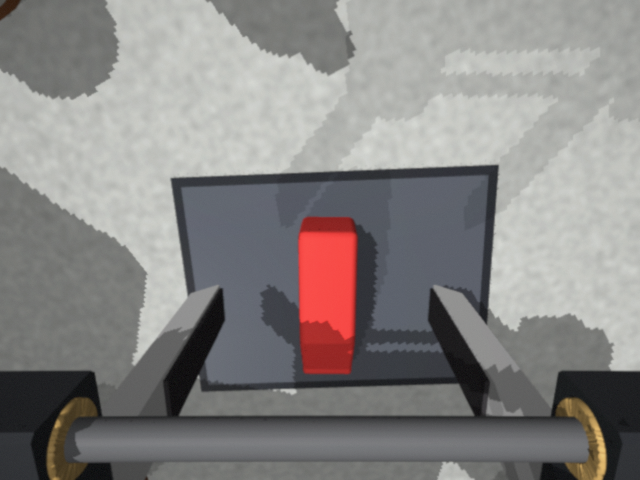

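Call:
arm_command --plan '[0,0.1,2.0,0,0,0,0,0,0,1.4,0,0,0,0,0,0,0,0,0,0,1,0,0,0,0,0,0,1,0,0,0,0,0,0,1,0,0,0,0,0,0,1,0,0,0,0,0,0,1,0,0,0,0,0,0,1]'

```text
time: 12.75
tool_pos: [0.4517, -0.335, 0.0214]
ee_rot: [3.14, -0.0, 1.099]
wrist_force: [0.3, 0.2, -0.8]
width: 0.0375
```

Call:
arm_command --plan '[0,0,0,0,0,0,1,0,0,0,0,0,0,1,0,0,0,0,0,0,1]'

```text
time: 13.12
tool_pos: [0.4516, -0.3349, 0.0213]
ee_rot: [3.14, -0.0, 1.099]
wrist_force: [-0.8, 0.2, 0.4]
width: 0.0281
```

Call:
arm_command --plan '[0,0,-2,0,0,0,1,0,0,-5,0,0,0,1,0,0,-5,0,0,0,1,0,0,-5,0,0,0,1,0,0,-5,0,0,0,1,0,0,-5,0,0,0,1,0,0,0,0,0,0,1]'

```text
time: 14.0
tool_pos: [0.4528, -0.336, 0.2971]
ee_rot: [3.129, 0.003, 1.099]
wrist_force: [0.1, 0.4, -1.2]
width: 0.0275
```

```bash
python3 - <<'E'
from h import *
C=Car();o=snap("wrist","w10")["o"];print(o["tool_pos"],o["width"],o["joint_positions"].round(2))
r=.132+.0104  # TCP radius: tip inward, tool +x = wedge tail = f
T=C.c+r*C.f+.0199*C.n;print(T)
goto(T+.12*C.n,C.R); goto([T[0]-.06,T[1],.29],C.R)
E
```

```text
[ 0.45279938 -0.33603669  0.29711273] 0.027497638308553198 [-0.74  0.11  1.18  0.    1.84 -0.27]
[0.46356079 0.0706874  0.08103391]
shift cm [ 33.61 -22.64  10.66] rot deg [ -31.39  -17.37 -117.81] rows>= 11.51
shift cm [ 33.97 -22.77   0.16] rot deg [ -31.39  -17.37 -117.81] rows>= 11.51
```

View pics/w10.png

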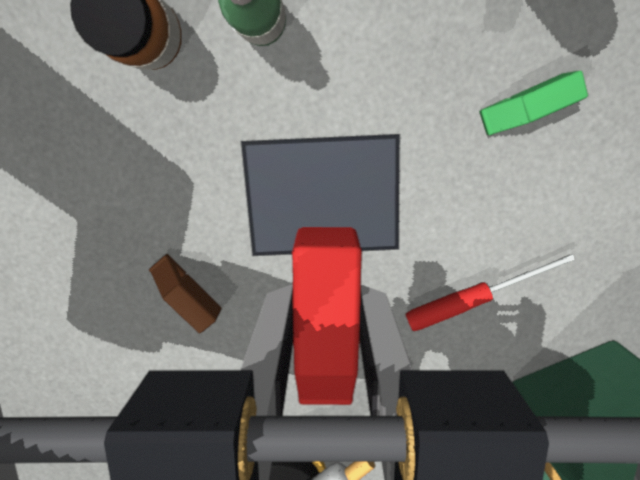

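Call:
arm_command --plan '[4.2,-2.8,0,0,0,0,1,4.2,-2.8,0,0,0,0,1,4.2,-2.8,0,0,0,0,1,4.3,-2.9,0,0,0,0,1,4.3,-2.9,0,0,0,0,1,4.3,-2.9,0,0,0,0,1,4.3,-2.9,0,0,0,0,1,4.2,-2.8,0,0,0,0,1]'

```text
time: 15.05
tool_pos: [0.4015, 0.0733, 0.2883]
ee_rot: [-3.14, 0.002, 1.099]
wrist_force: [0.6, 0.9, -0.4]
width: 0.0279
```

Call:
arm_command --plan '[0,0,0,-2.6,-1.4,-9.8,1,0,0,0,-2.6,-1.4,-9.8,1,0,0,0,-2.6,-1.4,-9.8,1,0,0,0,-2.6,-1.4,-9.8,1,0,0,0,-2.6,-1.4,-9.8,1,0,0,0,-2.6,-1.4,-9.8,1]'

```text
time: 15.8
tool_pos: [0.4019, 0.0719, 0.2879]
ee_rot: [2.985, 0.251, 2.12]
wrist_force: [-0.4, 0.3, 0.1]
width: 0.0275
```

Call:
arm_command --plan '[0,0,0,-2.6,-1.4,-9.8,1,0,0,0,-2.6,-1.4,-9.8,1,0,0,0,-2.6,-1.4,-9.8,1,0,0,0,-2.6,-1.4,-9.8,1,0,0,0,-2.6,-1.4,-9.8,1,0,0,0,-2.6,-1.4,-9.8,1,0,0,0,0,0,0,1]'

```text
time: 16.68
tool_pos: [0.4018, 0.0709, 0.2879]
ee_rot: [3.128, 0.51, -3.085]
wrist_force: [-1.0, -0.8, -0.1]
width: 0.0276
```

```bash
python3 - <<'E'
from h import *
C=Car();o=snap("wrist","w11")["o"];A=snap("scene","s11");B=snap("side","d11");print(o["tool_pos"],o["width"],o["joint_positions"].round(2))
r=.132+.0104
T=C.c+r*C.f+.0199*C.n
goto(T+.06*C.n,C.R)
E
```

```text
[0.40176111 0.0708958  0.28793614] 0.027609770337604124 [ 0.   -0.64  1.87  0.04  1.41 -1.63]
shift cm [ 4.97 -0.7  15.16] rot deg [ 0.41 -0.69 -0.61] rows>= 2.56
```

View pics/w11.png

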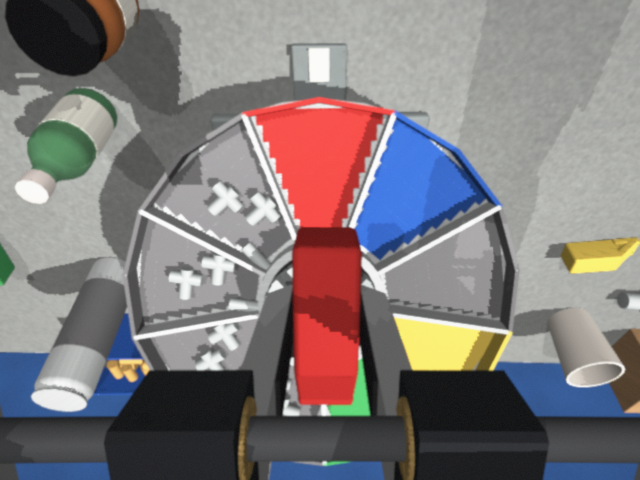

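View pics/d11.png

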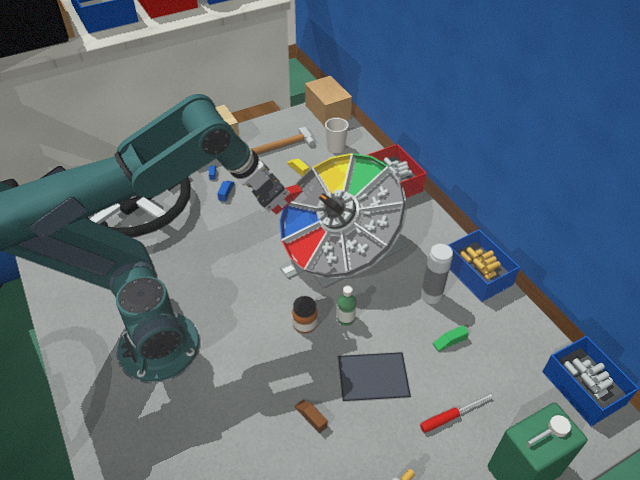

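```bash
python3 - <<'E'
from h import *
C=Car();s=snap("wrist")
for a in(-20,20,-60,60):
    t=np.radians(a);print(a,proj(s,C.c+.022*C.n+.188*(np.cos(t)*C.f+np.sin(t)*C.t)).round(1))
print("mark pts");
cv2.imwrite("pics/c11.png",cv2.resize(s["pixels"][80:270,210:430,::-1],(696,600),interpolation=2))
E
```

```text
-20 [393.2 112.1]
20 [243.  113.7]
-60 [498.4 205.6]
60 [140.1 209.7]
mark pts
```

View pics/c11.png

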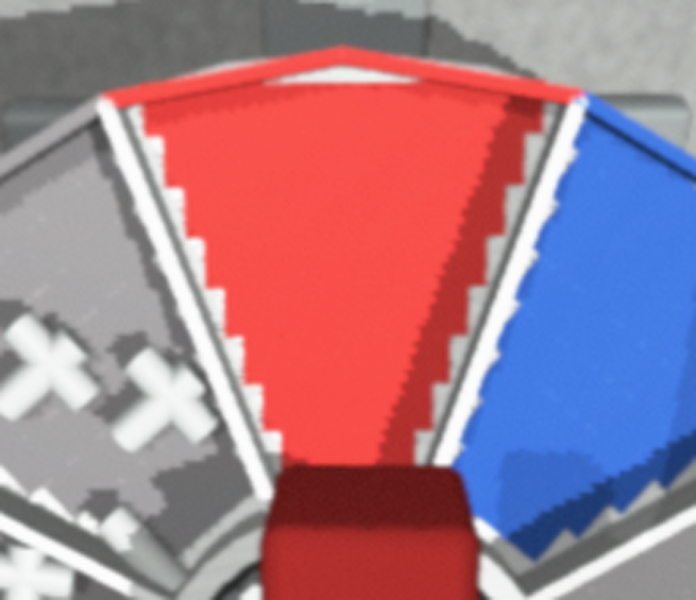

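Call:
arm_command --plan '[2.5,-0.35,0,0.2,-0.4,-0.3,1,2.5,-0.35,3,0.2,-0.3,-0.3,1,0,0,5,0,0,0,1,0,0,5,0,0,0,1,0,0,2,0,0,0,1,0,0,0,0,0,0,1]'

```text
time: 17.62
tool_pos: [0.4337, 0.068, 0.1336]
ee_rot: [3.142, 0.52, -3.068]
wrist_force: [-0.6, -0.0, -1.4]
width: 0.0277
```

```bash
python3 - <<'E'
from h import *
C=Car();o=snap("wrist","w12")["o"];print(o["tool_pos"],o["width"])
T=C.c+(.132+.0104)*C.f+.0199*C.n
goto(T,C.R)
E
```

```text
[0.4337088  0.06795906 0.13363862] 0.027681240706455716
shift cm [0.21 0.07 6.2 ] rot deg [0.06 0.02 0.13] rows>= 0.99
```

View pics/w12.png

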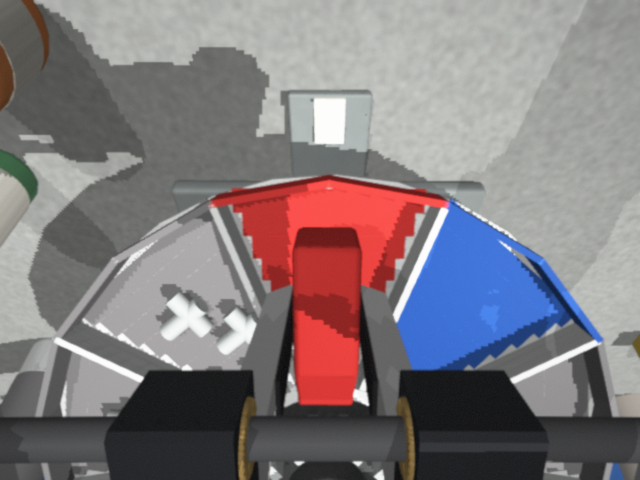

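Call:
arm_command --plan '[0,0,2.5,0,0,0,1,0,0,2.0,0,0,0,1,0,0,1.0,0,0,0,1,0,0,0,0,0,0,1]'

```text
time: 18.18
tool_pos: [0.4625, 0.0695, 0.0893]
ee_rot: [-3.141, 0.526, -3.068]
wrist_force: [0.1, 0.0, -0.9]
width: 0.028
```

Call:
arm_command --plan '[0,0,0.3,0,0,0,1,0,0,0,0,0,0,1]'

```text
time: 18.42
tool_pos: [0.4641, 0.0695, 0.0869]
ee_rot: [-3.141, 0.527, -3.068]
wrist_force: [-0.5, 0.5, -0.3]
width: 0.0276
```

Call:
arm_command --plan '[0,0,0.2,0,0,0,1,0,0,0,0,0,0,1]'

```text
time: 18.68
tool_pos: [0.4649, 0.0696, 0.0847]
ee_rot: [-3.141, 0.527, -3.068]
wrist_force: [0.4, 0.1, 0.2]
width: 0.0278
```

```bash
python3 - <<'E'
from h import *
C=Car();o=snap("wrist","w13")["o"];print(o["tool_pos"],o["width"],o["wrist_force"]@C.n)
T=C.c+(.132+.0104)*C.f+.0199*C.n
goto(T,C.R)
E
```

```text
[0.46494235 0.06957416 0.0846787 ] 0.027764032561911657 -0.025610099810508435
shift cm [0.29 0.12 0.25] rot deg [0.02 0.17 0.12] rows>= 0.06
```

View pics/w13.png

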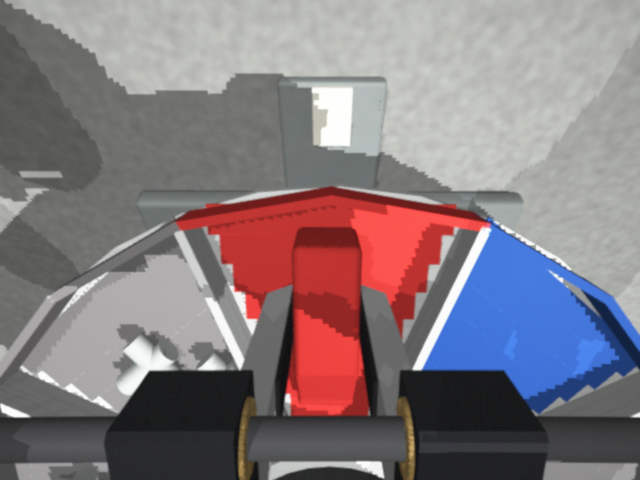

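Call:
arm_command --plan '[0.2,0,0.15,0,0,0,1,0,0,0,0,0,0,1]'

```text
time: 18.98
tool_pos: [0.465, 0.0695, 0.0845]
ee_rot: [-3.14, 0.53, -3.068]
wrist_force: [-4.3, -0.2, 7.2]
width: 0.0277
```

Call:
arm_command --plan '[0,0,0.15,0,0,0,1,0,0,0,0,0,0,1]'

```text
time: 19.23
tool_pos: [0.4651, 0.0696, 0.0845]
ee_rot: [-3.14, 0.528, -3.067]
wrist_force: [-18.4, -1.8, 20.3]
width: 0.0276
```

Call:
arm_command --plan '[0,0,0.15,0,0,0,1,0,0,0,0,0,0,1]'

```text
time: 19.48
tool_pos: [0.4656, 0.0695, 0.0843]
ee_rot: [-3.14, 0.528, -3.067]
wrist_force: [-28.6, -2.3, 28.2]
width: 0.0278
```

Call:
arm_command --plan '[0,0,-0.3,0,0,0,1,0,0,0,0,0,0,1]'

```text
time: 19.73
tool_pos: [0.4643, 0.0695, 0.0836]
ee_rot: [-3.14, 0.528, -3.068]
wrist_force: [-9.1, -0.0, 9.1]
width: 0.0279
```

```bash
python3 - <<'E'
from h import *
C=Car();w=snap("wrist","w14");o=w["o"];print(o["tool_pos"],o["width"],o["wrist_force"]@np.c_[C.f,C.t,C.n])
T=C.c+(.132+.0104)*C.f+.0199*C.n
goto(T,C.R)
s=snap("scene");d=snap("side")
cv2.imwrite("pics/c14.png",np.hstack([cv2.resize(s["pixels"][220:340,240:400,::-1],(400,300)),cv2.resize(d["pixels"][160:280,250:410,::-1],(400,300))]))
E
```

```text
[0.46431871 0.06954103 0.08360968] 0.027888451367810766 [ 3.31402882 -0.61572948 12.42456052]
shift cm [0.19 0.12 0.19] rot deg [0.02 0.25 0.14] rows>= 0.05
```

View pics/w14.png

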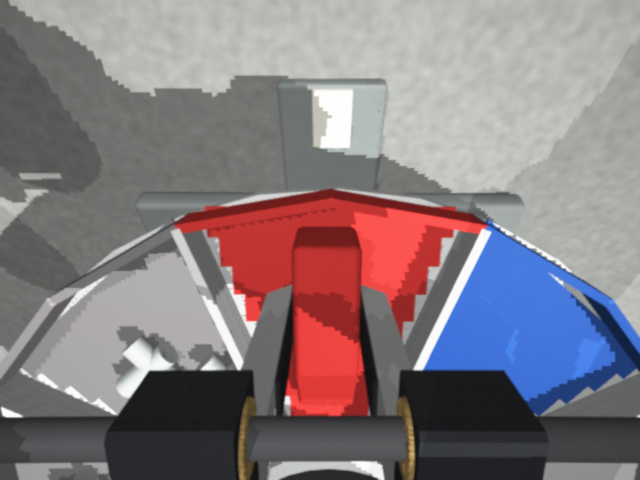

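View pics/c14.png

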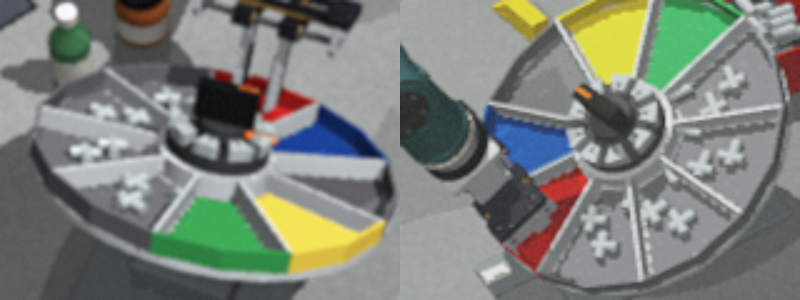

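Call:
arm_command --plan '[0,0,-0.1,0,0,0,1,0,0,0,0,0,0,0.62,0,0,0,0,0,0,0.58,0,0,0,0,0,0,0.55,0,0,0,0,0,0,0.55]'

```text
time: 20.5
tool_pos: [0.4633, 0.0695, 0.0828]
ee_rot: [-3.141, 0.526, -3.068]
wrist_force: [-0.2, 0.6, -0.3]
width: 0.0422
```

```bash
python3 - <<'E'
from h import *
C=Car();w=snap("wrist","w15");o=w["o"];print(o["tool_pos"],o["width"],o["wrist_force"]@np.c_[C.f,C.t,C.n])
E
```

```text
[0.46326632 0.06947924 0.08282775] 0.04222410311269341 [ 0.26344114 -0.59884285 -0.20613078]
```

View pics/w15.png

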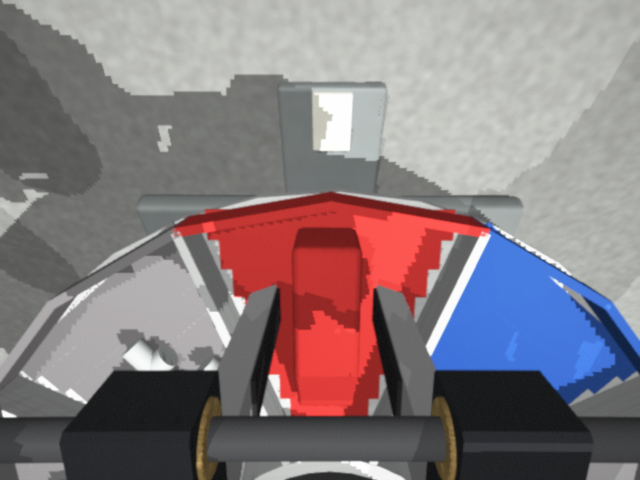

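The wedge stayed in place after release. I'll retreat along the axis.

Call:
arm_command --plan '[0,0,-1.5,0,0,0,0.55,0,0,-3,0,0,0,0.55,0,0,-5,0,0,0,0.55,0,0,-5,0,0,0,0.3,0,0,-4,0,0,0,0,0,0,0,0,0,0,0]'

```text
time: 21.3
tool_pos: [0.3725, 0.0629, 0.246]
ee_rot: [-3.14, 0.531, -3.068]
wrist_force: [-0.1, -0.4, 0.7]
width: 0.0688
```

```bash
python3 - <<'E'
from h import *
w=snap("wrist","w16");s=snap("scene","s16");d=snap("side","d16")
cv2.imwrite("pics/c16.png",np.hstack([cv2.resize(s["pixels"][220:340,240:400,::-1],(400,300)),cv2.resize(d["pixels"][160:280,250:410,::-1],(400,300))]))
E
```

```text
(no output)
```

View pics/w16.png

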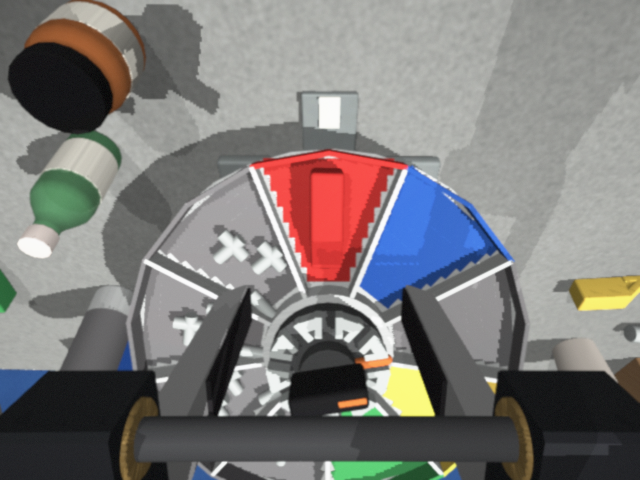

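View pics/c16.png

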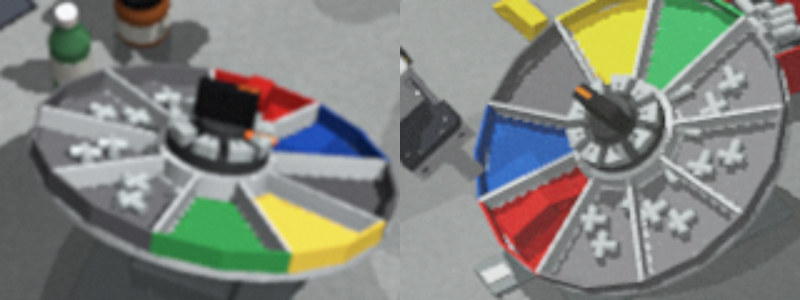

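View pics/s16.png

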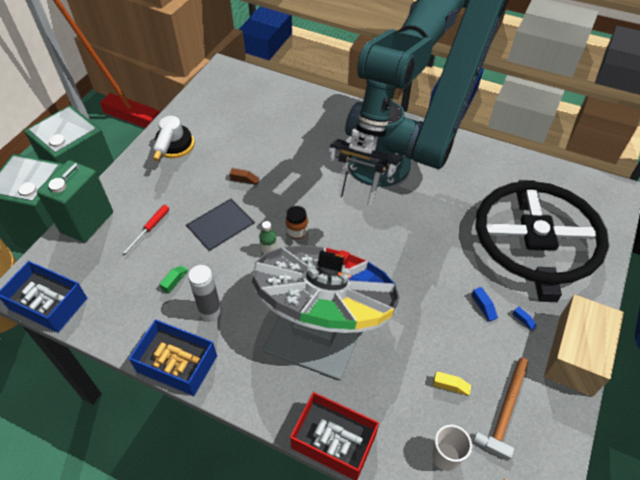

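```bash
python3 - <<'E'
from h import *
C=Car();w=snap("wrist")
cv2.imwrite("pics/c17.png",cv2.resize(w["pixels"][140:420,240:440,::-1],(428,599),interpolation=2))
for uv in((312,172),(344,172),(328,172),(328,240)):
    p=onplane(w,uv,p0=C.c+.034*C.n,n=C.n);print(((p-C.c)@np.c_[C.f,C.t,C.n]).round(4))
E
```

```text
[0.1808 0.0134 0.034 ]
[ 0.1808 -0.0122  0.034 ]
[0.1808 0.0006 0.034 ]
[0.1239 0.0004 0.034 ]
```

View pics/c17.png

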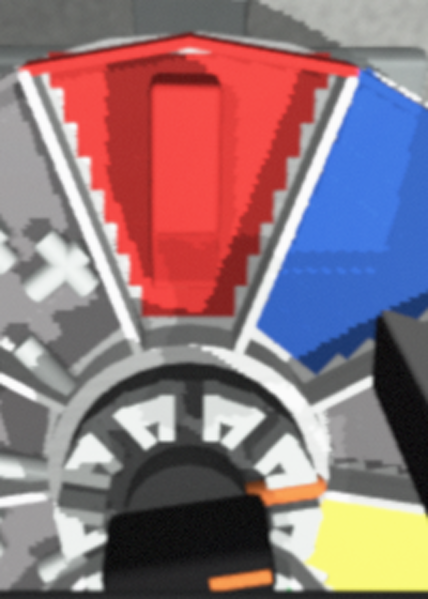

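The wedge lies radially and flat inside the red bin (outer end at r ≈ 0.18 m). The key is in its notch and the arm is clear, so I'm handing in.

```bash
python3 - <<'E'
from bench import close_job
print(close_job())
E
```

```text
the job is handed in; nothing more can be done
None
```

The red wedge from the mat is now in the red bin, and the red bin stands at the front of the carousel over the white mark. I pulled the knob out about 15 mm, turned it 80° clockwise (-1.396 rad) and let it snap back. I then laid the wedge in the bin with its low tip pointing inward, and handed the job in at about 21 s of the 54 s allowed.

**Last checks:**
- **Knob:** the key sits flush in a notch, as it did at the start.
- **Wedge:** it looks flat on its sole and centred between the bin walls to within about 1 mm. It did not move when I released it.
- **Everything else:** the other wedges and bench items look unmoved in the scene picture, and the arm touches nothing.

**What disagreed:**
- **Bin floor:** the wedge met it about 2 mm higher than I predicted, within calibration error.
- **Pressing force:** while I was seating the wedge the wrist force reached about 40 N. It went through the held wedge, mostly along the bin floor's normal. I backed off before releasing, and the wrist limit is 120 N. Forty newtons is also the limit for the arm or gripper body pressing on something, but I saw no sign that either touched anything.

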